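# Drain the washed jade and hang it up to dry

### The job

The washed jade pieces in the white tray must go over the draining chute: first put every piece on the chute, so that they all lie behind its shut gate. Then lift the drip basket off its stand by the handle and, holding it low side foremost under the chute's lip, push the hanging paddle with it so that the gate drops open and all the pieces slide into the basket (a piece that goes astray goes back on the chute and is caught too). Finally hang the basket, with all the pieces in it, by its handle bar over both prongs of the hook and leave it hanging still, and do not disturb the teacup or the jar.

Things in the scene. Friction and masses are not known exactly. Their poses are not given: they have to be found in the camera images.
- stone1: tumbled jade piece, a green block with rounded edges, 62 long (own x), 44 wide (y), 34 thick (z), 80 g; origin at its centre. 4 to 6 of the six pieces are present, flat in the tray at the start, at any yaw
- stone2: tumbled jade piece, a green block with rounded edges, 66 long (own x), 42 wide (y), 34 thick (z), 80 g; origin at its centre. 4 to 6 of the six pieces are present, flat in the tray at the start, at any yaw
- stone3: tumbled jade piece, a green block with rounded edges, 60 long (own x), 46 wide (y), 34 thick (z), 80 g; origin at its centre. 4 to 6 of the six pieces are present, flat in the tray at the start, at any yaw
- stone4: tumbled jade piece, a green block with rounded edges, 66 long (own x), 44 wide (y), 36 thick (z), 80 g; origin at its centre. 4 to 6 of the six pieces are present, flat in the tray at the start, at any yaw
- stone5: tumbled jade piece, a green block with rounded edges, 64 long (own x), 40 wide (y), 32 thick (z), 80 g; origin at its centre. 4 to 6 of the six pieces are present, flat in the tray at the start, at any yaw
- stone6: tumbled jade piece, a green block with rounded edges, 62 long (own x), 42 wide (y), 36 thick (z), 80 g; origin at its centre. 4 to 6 of the six pieces are present, flat in the tray at the start, at any yaw
- tray: fixed white enamel tray, 240 (x) x 320 (y), rim 18 high, floor 5 thick; origin under its centre on the table. It is on the robot's left or right, the stand on the other side
- chute: fixed aluminium draining chute on legs. Origin on the table straight below the lip; own x points uphill (away from the robot), z up. The floor rises along +x at 0.42 rad (24 deg) for 250 along the slope, 146 wide inside, side walls 42 high, end wall 20 high at the top. Its floor is smooth: pieces laid anywhere on it slide down to the gate; two fit side by side
- chute_lip (a point): middle of the lower edge of the chute floor, 180 above the table; axes as chute. The gate's hinge (along y) is 4 below it. The side walls run on 30 past the lip; the legs stand 105 or more uphill of it, so below the lip is free but for the paddle
- gate (a joint): gate angle, rad: 0 shut, 1.13 open (flap in line with the chute floor), stop at 1.4. A steel flap 50 long, 140 wide, slants up and out from the hinge when shut (41 deg above level); it falls outward and down as it opens. A spring shuts it, 1 to 4 N at the paddle
- paddle (a point): lower edge of the paddle, a steel plate 100 wide fixed to the gate, hanging 82 below the hinge and leaning 0.55 rad out (towards the robot) when shut. Pushing it uphill (chute +x) with the basket's low front, rim some 40 below the lip (clear of the flap), opens the gate: wide open when the basket's middle is about 50 short of the lip
- stand: fixed wooden stand, 160 (x) x 220 (y), flat top 40 above the table; origin on the table under its centre. The empty basket stands on it
- basket: steel drip basket, open box 140 (x) x 194 (y) outside, walls 4 thick, the front (+x, facing away from the robot at the start) and ends 70 high, the back (-x) 150 high, 300 g; origin under the middle of its floor. Two rods at the ends of y carry a round handle bar (10 thick) along y, its centre 200 above the underside
- basket_grip (a point): middle of the handle bar, 200 above the basket's underside, axes as basket: here a wooden grip 16 thick (x), 60 long (y), 26 high (z)
- hook: fixed heavy stand, base 120 x 170 x 12, one column 296 high at its origin, with two upturned prongs 8 thick at y -60 and +60 that point along own -x (towards the robot). Origin on the table under the column
- hook_seat (a point): where the middle of the handle bar lies when hung: between the prongs, bar along the hook's y, 95 out from the column, 279 above the table (prong tops are 274 there; the tips, 26 farther out, rise to 294; towards the column the prongs climb 20)
- teacup: white mug, 76 across, 75 high: leave alone
- jar: glass jar, 76 across, 100 high: leave alone

How it is judged:
By the outcome, as a careful person would: the job done as asked, in the order asked, and still so for the second after the job is handed in, with the robot touching nothing.
Of stone1, stone2, stone3, stone4, stone5, stone6 only 4 to 6 are there at a start; the rules pass over those that are not, and their reading is None.
At some moment in a run one of stone1, stone2, stone3, stone4, stone5, stone6 may be knocked a few centimetres aside while the robot is not near it.
It also fails if it takes over 210 s, if anything falls off the work surface, if the arm or the gripper's body presses on something with over 40 N, if the wrist force passes 120 N, or if a joint passes its speed limit or range.

### The arm

A 7-joint arm with a two-finger parallel gripper is mounted at the origin on the work surface. World frame = base frame: x ahead of the robot, y to its left, z up, the work surface at z = 0. Lengths are in m, angles in rad, forces in N, time in s.
With the tool pointing down it reaches from about 0.425 to 0.975 m from the base axis. Payload 16.7 kg.
Tool frame: the origin (TCP) lies on the mounting face of the last link; the fingertips stand finger_overhang ahead of it and the grasp point (between the pads) lies 155 mm ahead of it (finger_overhang is the distance from the TCP to the fingertips, in m); z points along the fingers, y is the line along which they close (so a half turn about z gives the same grasp; the last joint's range is limited). The gripper opens to 85 mm and grips with 20 to 120 N. Pads are 22 mm wide; open, the fingers measure 114 mm over their backs; the gripper's body (76 mm by 85 mm) begins 54 mm behind the grasp point. The pads swing forward as they close: fully open they stand 13 mm farther back than shut.
Start: joints at [-1.427, 0.426, 0.074, 1.606, -0.034, 1.111, -0.067], TCP at [0.195, 0.646, 0.405] pointing down, gripper open.
Joint ranges: [-2.85, 2.85], [-0.5, 2.14], [-1.23, 1.37], [0.21, 2.46], [-1.02, 4.16], [0.16, 2.05], [-2.73, 2.73]. Speed limits (rad/s): [1.89, 1.89, 2.39, 2.39, 3.01, 3.01, 3.01].

### API

Orientations are given as a unit quaternion [x, y, z, w].
In Python, from bench import * gives the robot as it stands.
- The arm moves only by the tool jog_arm, never from a script. Its argument "steps" is a list of rows, each a list of 3 entries, a list of its own where there are three numbers: the opening, from 0 (shut) to 1 (fully open), then the shift along the tool's x, y, z in mm, then the turn about the tool's z in degrees. A call has 1 to 20 rows; each row is the pose to reach, as a shift and turn from the pose commanded when the call began, along the tool's axes at that moment; what a row does not reach only later rows make up. A row lasts 1/8 s, in which the tool goes at most 62.5 mm and 10.7 degrees, less where a joint would pass 70% of its speed; a pose out of reach is approached as far as the arm can. A call with a gripper value outside its range is refused whole. The fingers move at their own pace and stop on an object; "force" is the grip in N (left out, the last holds). Time passes only in rows, so rows that repeat a pose let the fingers close. It gives the time, the measured TCP pose, the force, the opening and the grip force at its end, in the units of the state.
- get_state(): the state, without advancing time (a new reading comes with each control period).
- capture(name): name is "scene" or "top"; returns a dict with "pixels" (400x640x3 uint8, red, green, blue), "intrinsics" (3x3 intrinsics, pixels), "D" ([k1, k2, p1, p2, k3] as OpenCV has them; the pictures are not rectified), "cam_to_world" (4x4, takes a point from camera to world coordinates). Camera axes: x right, y up, looking along -z (the intrinsics and any distortion apply to the point x, -y, -z); pixel columns grow to the right and rows downward; lengths in m; the calibration is good to about 2 mm. A picture is of the moment at which its call begins. There is no depth.
- close_job(): hands the job in; it is judged then, once.
The state is a dict: "t": time; "qpos": joint angles; "joint_vel": joint speeds; "effort": joint torques, N m; "ee_pos": TCP position; "orientation": TCP orientation; "force": force on the tool from outside, world axes, zero at the start; "wrist_torque": the same for the moment, N m; "opening": finger opening in m; "grip_force": force on a finger pad.
Only numpy, scipy, OpenCV 4.12 (cv2) and the standard library are available. Lean on these libraries where they do the work, as an engineer would, in place of code of your own. Each camera call takes 0.05 s, during which the arm holds its last target. There are 200 camera calls.

## Working session

There is one attempt and no reset: what is moved stays moved. The work goes in short steps, Python scripts to look and compute and a tool call to move; the robot and the scene stay as the last step left them, time stands still between calls to the robot, and variables do not carry over. Pictures are saved under pics/ and viewed, at most 14 in all, crops included, and the job is handed in when it is done.

Besides the shell and the picture viewer there is one more tool, called after "Call:" as name(argument=value, ...) on one line, values as JSON. jog_arm: Moves the arm, as the interface text tells. Its arguments: {"type":"object","properties":{"steps":{"type":"array","items":{"type":"array"}},"force":{"type":"number"}},"required":["steps"]}

```bash
mkdir -p pics; ls; cat > h.py <<'E'
from bench import *
import numpy as np, cv2
def snap(n,f):
    c=capture(n); cv2.imwrite('pics/%s.png'%f,cv2.cvtColor(c['pixels'],cv2.COLOR_RGB2BGR)); 
    np.savez('pics/%s.npz'%f,**c); return c
def load(f): return dict(np.load('pics/%s.npz'%f))
def rays(c,px):
    p=cv2.undistortPoints(np.array(px,float).reshape(-1,1,2),c['intrinsics'],np.array(c['D'],float)).reshape(-1,2)
    d=np.c_[p[:,0],-p[:,1],-np.ones(len(p))]; T=c['cam_to_world']
    return T[:3,3],d@T[:3,:3].T
def onz(c,px,z):
    o,d=rays(c,px); return o+d*((z-o[2])/d[:,2])[:,None]
def tri(c1,p1,c2,p2):
    o1,d1=rays(c1,p1);o2,d2=rays(c2,p2);out=[]
    for a,b in zip(d1,d2):
        s=np.linalg.lstsq(np.c_[a,-b],o2-o1,rcond=None)[0]
        q1=o1+a*s[0];q2=o2+b*s[1]; out.append(np.r_[(q1+q2)/2,np.linalg.norm(q1-q2)])
    return np.array(out)
def proj(c,P):
    T=np.linalg.inv(c['cam_to_world']); q=np.atleast_2d(P)@T[:3,:3].T+T[:3,3]
    q=q*[1,-1,-1]
    return cv2.projectPoints(q,np.zeros(3),np.zeros(3),c['intrinsics'],np.array(c['D'],float))[0].reshape(-1,2)
E
python3 - <<'E'
from h import *
np.set_printoptions(precision=4,suppress=True)
for n in('scene','top'):
    c=snap(n,n+'0'); print(n,c['cam_to_world'],c['intrinsics'],c['D'])
print(get_state())
E
```

```text
pics
scene [[-0.1864 -0.6805  0.7086  1.4223]
 [ 0.9824 -0.121   0.1423  0.184 ]
 [-0.0111  0.7227  0.6911  1.0522]
 [ 0.      0.      0.      1.    ]] [[401.0762   0.     316.7579]
 [  0.     401.0762 195.0106]
 [  0.       0.       1.    ]] [-0.0633  0.      0.      0.      0.    ]
top [[-0.0165  0.9971 -0.0746  0.4836]
 [-0.9996 -0.0147  0.0247  0.0377]
 [ 0.0235  0.075   0.9969  1.3398]
 [ 0.      0.      0.      1.    ]] [[488.4696   0.     316.0054]
 [  0.     488.4696 196.9464]
 [  0.       0.       1.    ]] [-0.1373  0.      0.      0.      0.    ]
{'t': 0.1, 'qpos': array([-1.4265,  0.4267,  0.0739,  1.6065, -0.0341,  1.1108, -0.0671]), 'joint_vel': array([ 0.0003, -0.0015,  0.0008,  0.0003,  0.0003, -0.001 , -0.0007]), 'effort': array([  0.0087, -95.153 ,   3.7723, -46.4394,   0.0198,   0.0065,
         0.0001]), 'ee_pos': array([0.1954, 0.6459, 0.4041]), 'orientation': array([ 0.1464,  0.9892, -0.0006, -0.    ]), 'force': array([ 0.23  ,  0.0219, -0.0824]), 'wrist_torque': array([ 0.0129,  0.0317, -0.0235]), 'grip_force': 0.0, 'opening': 0.08527118306966348}
```

View pics/scene0.png

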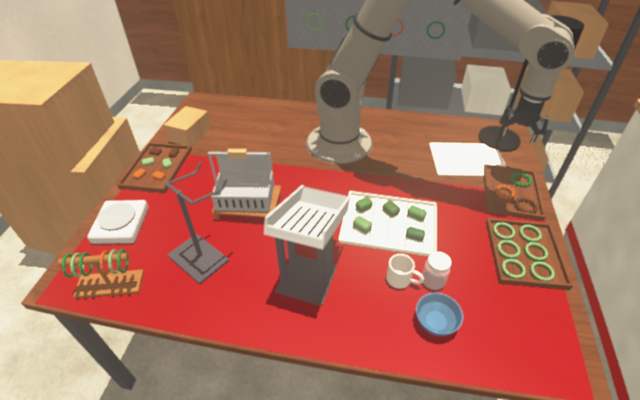

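View pics/top0.png

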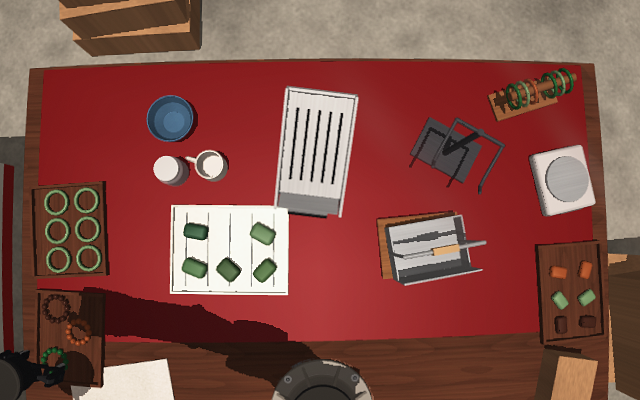

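The views show 5 green stones in the tray at top ≈ (195,231), (263,233), (194,267), (229,270), (265,269). The chute is at (315,150), with its lip and gate near (310,205). The basket grip is near (445,250) and the hook near (465,155). Next I'll measure the stones and zoom in for the fixtures.

```bash
cat > stones.py <<'E'
from h import *
def stones(c,box,amin=60):
    hsv=cv2.cvtColor(c['pixels'],cv2.COLOR_RGB2HSV)
    m=cv2.inRange(hsv,(35,40,20),(95,255,220)); M=np.zeros_like(m); x0,y0,x1,y1=box; M[y0:y1,x0:x1]=m[y0:y1,x0:x1]
    cs=cv2.findContours(M,cv2.RETR_EXTERNAL,cv2.CHAIN_APPROX_NONE)[0]
    return [k for k in cs if cv2.contourArea(k)>amin]
def report(c,box,ztop,amin=60):
    out=[]
    for k in stones(c,box,amin):
        P=onz(c,k.reshape(-1,2),ztop)[:,:2]
        (x,y),(w,h),a=cv2.minAreaRect((P*1000).astype(np.float32))
        if w<h: w,h,a=h,w,a+90
        out.append((x,y,w,h,(a+90)%180-90,*k.reshape(-1,2).mean(0)))
    return np.round(out,1)
E
python3 - <<'E'
from stones import *
np.set_printoptions(precision=4,suppress=True)
t=load('top0');s=load('scene0')
print(report(t,(165,200,292,298),.03));print(report(s,(338,190,440,255),.03))
def crop(c,f,x0,y0,x1,y1,k):
    cv2.imwrite('pics/'+f,cv2.cvtColor(cv2.resize(c['pixels'][y0:y1,x0:x1],None,fx=k,fy=k,interpolation=cv2.INTER_CUBIC),cv2.COLOR_RGB2BGR))
crop(t,'tc.png',265,80,515,290,2.8);crop(s,'sc.png',150,140,360,310,3.5)
E
```

```text
[[387.8 146.5  60.3  39.6 -45.8 264.2 270.3]
 [390.3 243.7  58.2  47.2  49.8 228.2 269.6]
 [396.9 334.5  66.2  42.3  68.1 194.  267.5]
 [485.5 150.8  64.7  43.   62.7 262.2 233.7]
 [494.1 330.8  65.1  38.9  78.2 195.3 231.3]]
[[495.9 333.   58.3  44.4  77.9 415.3 232.7]
 [487.4 152.   66.   51.3  64.4 361.9 223.8]
 [399.9 336.   63.3  52.2  66.4 416.5 212.5]
 [389.  246.9  59.2  42.7  45.9 390.9 207. ]
 [388.2 148.6  67.7  48.6 -46.4 363.7 203.7]]
```

View pics/tc.png

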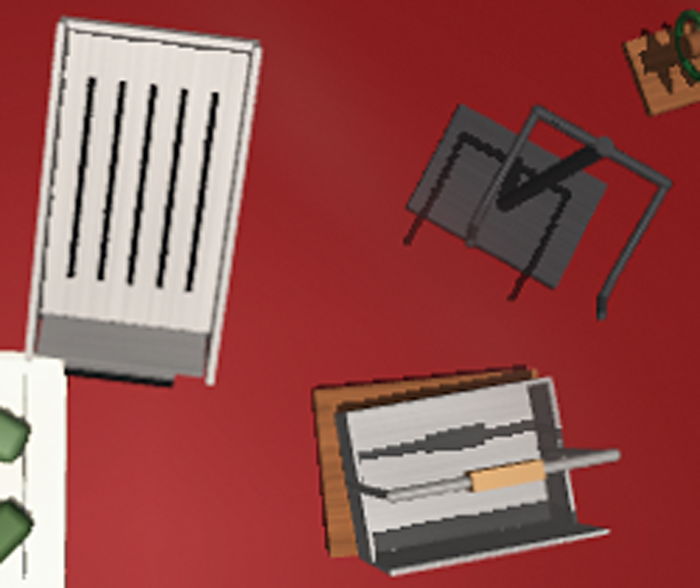

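View pics/sc.png

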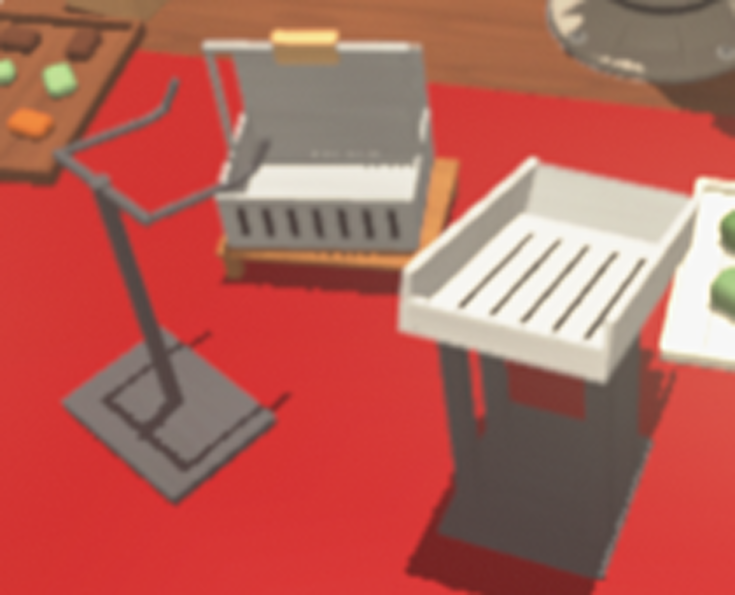

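The crops show the chute wall ends at crop (30,357) and (211,382). The grip is at (507,476), and the hook tips are at (471,240) and (601,315). Next I'll triangulate matched points across the two views.

```bash
python3 - <<'E'
from stones import *
np.set_printoptions(precision=4,suppress=True)
t=load('top0');s=load('scene0')
N=['lipwall+y','lipwall-y','upwall-y','tip+y','tip-y','bend+y','bend-y','col','grip','bar+y','bar-y','gripend+y','gripend-y','rim+y','rim-y']
A=np.array([(30,357),(211,382),(260,43),(471,240),(601,315),(538,108),(668,184),(603,145),(507,476),(390,496),(620,455),(470,482),(545,470),(343,410),(550,380)])/2.8+[265,80]
B=np.array([(697,203),(533,160),(403,272),(264,143),(176,82),(148,218),(60,155),(100,182),(306,45),(420,47),(205,45),(338,45),(273,45),(415,205),(222,200)])/3.5+[150,140]
r=tri(t,A,s,B)
for n,x in zip(N,r): print(n,x)
for a,b in((0,1),(3,4),(5,6),(9,10),(11,12),(13,14)): d=r[a]-r[b]; print(N[a],np.linalg.norm(d[:3]),np.degrees(np.arctan2(-d[0],d[1])),(r[a]+r[b])[:3]/2)
# stone stereo centers with heights: match top centroids
print(tri(t,[(264.2,270.3),(228.2,269.6),(194,267.5),(262.2,233.7),(195.3,231.3)],s,[(363.7,203.7),(390.9,207),(416.5,212.5),(361.9,223.8),(415.3,232.7)]))
for u in [(62,20),(260,43)]: print(onz(t,np.array([u])/2.8+[265,80],.2+.12))
print(onz(t,[(171,205),(288,207),(170,293),(288,295)],.018))
E
```

```text
lipwall+y [0.5453 0.1061 0.2007 0.0045]
lipwall-y [ 0.5219 -0.0444  0.2064  0.0038]
upwall-y [ 0.7765 -0.0794  0.3217  0.0029]
tip+y [ 0.6269 -0.2456  0.2882  0.0039]
tip-y [ 0.5662 -0.3484  0.29    0.0035]
bend+y [ 0.7313 -0.3026  0.2934  0.0051]
bend-y [ 0.6706 -0.4089  0.2887  0.0058]
col [ 0.7014 -0.3553  0.2951  0.0027]
grip [ 0.4398 -0.281   0.2426  0.0048]
bar+y [ 0.4252 -0.1787  0.2432  0.0154]
bar-y [ 0.4543 -0.3775  0.2413  0.005 ]
gripend+y [ 0.4358 -0.2502  0.2435  0.0043]
gripend-y [ 0.4438 -0.313   0.2415  0.0054]
rim+y [ 0.4977 -0.1709  0.1057  0.0047]
rim-y [ 0.521  -0.3636  0.1027  0.0085]
lipwall+y 0.15243000492502615 -8.839514512228307 [0.5336 0.0309 0.2035]
tip+y 0.11935587754831242 -30.577313406687182 [ 0.5966 -0.297   0.2891]
bend+y 0.12247733764426587 -29.77481908106479 [ 0.701  -0.3558  0.2911]
bar+y 0.20090851720558775 8.340086344616452 [ 0.4398 -0.2781  0.2423]
gripend+y 0.06338857632742105 7.176357469031253 [ 0.4398 -0.2816  0.2425]
rim+y 0.19411623755862506 6.890652283476983 [ 0.5094 -0.2673  0.1042]
[[0.3874 0.1476 0.0281 0.0018]
 [0.3906 0.2443 0.0314 0.0034]
 [0.3968 0.3365 0.0263 0.0014]
 [0.4851 0.1518 0.0273 0.0015]
 [0.4939 0.3329 0.027  0.0026]]
[[0.7968 0.0704 0.32  ]]
[[ 0.7773 -0.0811  0.32  ]]
[[0.5664 0.4006 0.018 ]
 [0.5564 0.0812 0.018 ]
 [0.3279 0.4042 0.018 ]
 [0.3195 0.0846 0.018 ]]
```

```bash
cat > nav.py <<'E'
from h import *
LIP=np.array([.578,.025]);CY=-8.
def chute(s,y):
    a=np.radians(CY); return LIP+s*np.array([np.cos(a),np.sin(a)])+y*np.array([-np.sin(a),np.cos(a)])
def cur():
    st=get_state(); x,y,z,w=st['orientation']; return st['ee_pos'],np.array([x*x-y*y,2*x*y]),st
def plan(targets,flip=0):
    """targets: (x,y,zgrasp,heading of tool y deg) -> shift mm in current tool axes, turn deg"""
    p,tx,st=cur(); tx=tx/np.linalg.norm(tx); ty=np.array([-tx[1],tx[0]])*-1
    hc=np.degrees(np.arctan2(ty[1],ty[0])); print('heading',round(hc,1),'grasp',np.round(p-[0,0,.155],4),'q7',round(st['qpos'][6],2))
    for x,y,z,h in targets:
        az=np.degrees(np.arctan2(y,x)); h=az+((h-az+90)%180)-90
        d=np.array([x,y])-p[:2]
        print(np.round([d@tx*1000,d@ty*1000,-(z+.155-p[2])*1000,-(h-hc)],1))
E
python3 - <<'E'
import bench; print([n for n in dir(bench) if n[0]!='_'], getattr(bench,'finger_overhang',None))
from nav import *
a=chute(70,36)
plan([(.4855,.151,.2,63.5-90),(.4855,.151,.028,63.5-90),(*a,.3,CY),(*a,.25,CY)])
E
```

```text
['PlanningError', 'capture', 'close_job', 'finger_overhang', 'get_state'] 0.1734
heading 73.2 grasp [0.1954 0.6459 0.2491] q7 -0.07
[-421.  -389.7   49.1   99.7]
[-421.  -389.7  221.1   99.7]
[-6.41849e+04  4.58425e+04 -5.09000e+01  8.12000e+01]
[-6.41849e+04  4.58425e+04 -9.00000e-01  8.12000e+01]
```

Call:
jog_arm(steps=[[1, [-421, -390, 49], 100], [1, [-421, -390, 49], 100], [1, [-421, -390, 49], 100], [1, [-421, -390, 49], 100], [1, [-421, -390, 49], 100], [1, [-421, -390, 49], 100], [1, [-421, -390, 49], 100], [1, [-421, -390, 49], 100], [1, [-421, -390, 49], 100], [1, [-421, -390, 49], 100], [1, [-421, -390, 49], 100], [1, [-421, -390, 49], 100], [1, [-421, -390, 49], 100], [1, [-421, -390, 49], 100]], force=40)

```text
t: 1.85
ee_pos: [0.4852, 0.1516, 0.3558]
orientation: [0.851, 0.525, 0.0, -0.0]
force: [-0.1, 0.2, 0.4]
opening: 0.0856
grip_force: 0.0
```

```bash
sed -i 's/return LIP+s\*/s,y=s\/1000,y\/1000; return LIP+s*/' nav.py; python3 - <<'E'
from nav import *
a=chute(70,36)
plan([(.4855,.151,.028,63.5-90),(*a,.32,CY),(*a,.25,CY)]); print(a, get_state()['qpos'])
E
```

```text
heading -26.7 grasp [0.4852 0.1516 0.2008] q7 -0.72
[ -0.4   0.6 172.8  -0.2]
[ -14.8  194.6 -119.2  -18.7]
[-14.8 194.6 -49.2 -18.7]
[0.652329   0.05090753] [-0.95510297  0.23532017  0.61115315  2.05300674 -0.17169792  0.90185679
 -0.71638082]
```

Call:
jog_arm(steps=[[1, [0, 0, 60], 0], [1, [0, 0, 120], 0], [1, [0, 0, 160], 0], [1, [0, 0, 173], 0], [1, [0, 0, 173], 0], [0, [0, 0, 173], 0], [0, [0, 0, 173], 0], [0, [0, 0, 173], 0], [0, [0, 0, 173], 0], [0, [0, 0, 173], 0], [0, [0, 0, 120], 0], [0, [0, 0, 60], 0], [0, [0, 0, 0], 0], [0, [0, 0, -60], 0], [0, [0, 0, -110], 0], [0, [0, 40, -120], -8], [0, [-5, 90, -120], -18], [0, [-10, 145, -120], -19], [0, [-15, 195, -120], -19], [0, [-15, 195, -120], -19]])

```text
t: 4.35
ee_pos: [0.6543, 0.0466, 0.4754]
orientation: [0.755, 0.656, -0.001, 0.001]
force: [0.3, 0.1, -0.1]
opening: 0.0429
grip_force: 43.3
```

```bash
python3 - <<'E'
from nav import *
a=chute(70,36)
plan([(*a,.252,CY),(.3875,.1475,.2,-46-90),(.3905,.2445,.2,48-90),(.397,.3355,.2,67-90),(.4945,.332,.2,78-90)])
E
```

```text
heading -8.1 grasp [0.6543 0.0466 0.3204] q7 -0.06
[ 4.  -2.5 68.4 -0.1]
[  62.5 -278.3  120.4  -52.1]
[ 159.  -289.   120.4   33.9]
[ 250.  -295.3  120.4   14.9]
[ 260.2 -198.3  120.4    3.9]
```

Call:
jog_arm(steps=[[0, [4, -2, 30], 0], [0, [4, -2, 55], 0], [0, [4, -2, 68], 0], [0, [4, -2, 68], 0], [0.7, [4, -2, 68], 0], [0.7, [4, -2, 68], 0], [0.7, [4, -2, 68], 0], [0.7, [4, -2, 40], 0], [0.7, [4, -2, 0], 0], [1, [30, -30, 0], 0], [1, [70, -60, 20], 2], [1, [120, -90, 40], 4], [1, [170, -120, 80], 4], [1, [220, -160, 120], 4], [1, [260, -198, 120], 4], [1, [260, -198, 120], 4], [1, [260, -198, 120], 4]])

```text
t: 6.48
ee_pos: [0.4918, 0.3344, 0.3559]
orientation: [0.776, 0.631, 0.0, 0.0]
force: [0.8, -0.4, -0.2]
opening: 0.0857
grip_force: 0.0
```

```bash
python3 - <<'E'
from stones import *
from nav import *
t=snap('top','top1')
print(report(t,(165,200,345,298),.04)); print(report(t,(270,80,360,220),.24))
a=chute(70,-36)
plan([(.4945,.332,.028,78-90),(*a,.32,CY),(*a,.252,CY)])
E
```

```text
[[388.5 145.6  59.9  39.3 -45.8 264.2 270.3]
 [391.6 241.7  59.   45.9  48.4 228.2 269.5]
 [397.7 332.5  65.2  41.9  68.1 194.  267.5]
 [493.8 329.2  63.5  38.1  78.2 195.2 231.3]]
[[584.7  62.6  63.9  44.2  84.  292.6 189. ]]
heading -11.9 grasp [0.4926 0.3333 0.2012] q7 -0.64
[-9.000e-01  2.100e+00  1.732e+02  1.000e-01]
[-315.3  219.2 -118.8   -3.9]
[-315.3  219.2  -50.8   -3.9]
```

Call:
jog_arm(steps=[[1, [-1, 2, 60], 0], [1, [-1, 2, 120], 0], [1, [-1, 2, 160], 0], [1, [-1, 2, 173], 0], [1, [-1, 2, 173], 0], [0, [-1, 2, 173], 0], [0, [-1, 2, 173], 0], [0, [-1, 2, 173], 0], [0, [-1, 2, 173], 0], [0, [-1, 2, 173], 0], [0, [-1, 2, 120], 0], [0, [-1, 2, 60], 0], [0, [0, 2, 0], 0], [0, [0, 2, -60], 0], [0, [-40, 30, -110], 0], [0, [-85, 60, -119], -4], [0, [-135, 95, -119], -4], [0, [-185, 130, -119], -4], [0, [-230, 160, -119], -4], [0, [-280, 195, -119], -4]])

```text
t: 9.02
ee_pos: [0.6256, 0.0187, 0.4752]
orientation: [0.753, 0.658, 0.001, -0.0]
force: [0.3, 0.8, -1.3]
opening: 0.0392
grip_force: 42.2
```

```bash
python3 - <<'E'
from nav import *
a=chute(70,-36)
plan([(*a,.32,CY),(*a,.252,CY),(.397,.335,.2,67-90)])
E
```

```text
heading -7.8 grasp [0.6256 0.0187 0.3202] q7 -0.01
[-36.5  21.8   0.2   0.2]
[-36.5  21.8  68.2   0.2]
[ 282.5 -269.3  120.2   15.2]
```

Call:
jog_arm(steps=[[0, [-36, 23, 0], 0], [0, [-36, 23, 20], 0], [0, [-36, 23, 50], 0], [0, [-36, 23, 68], 0], [0, [-36, 23, 68], 0], [0.65, [-36, 23, 68], 0], [0.65, [-36, 23, 68], 0], [0.65, [-36, 23, 68], 0], [0.65, [-36, 23, 40], 0], [0.65, [-36, 23, 0], 0], [1, [0, -10, 0], 0], [1, [40, -50, 0], 5], [1, [90, -95, 30], 15], [1, [140, -140, 70], 15], [1, [190, -185, 110], 15], [1, [240, -230, 120], 15], [1, [282, -269, 120], 15], [1, [282, -269, 120], 15], [1, [282, -269, 120], 15]])

```text
t: 11.4
ee_pos: [0.3955, 0.3387, 0.3545]
orientation: [0.832, 0.555, -0.0, -0.0]
force: [0.5, -0.6, -0.8]
opening: 0.0854
grip_force: 0.0
```

```bash
python3 - <<'E'
from stones import *
from nav import *
t=snap('top','top2')
print(report(t,(165,200,345,298),.04)); print(report(t,(270,80,360,220),.24))
a=chute(130,36)
plan([(.397,.335,.028,67-90),(*a,.34,CY),(*a,.252+.027,CY)])
E
```

```text
[[388.5 145.6  59.9  39.3 -45.8 264.2 270.3]
 [391.7 241.8  58.3  46.9  44.7 228.2 269.6]
 [397.7 333.   67.1  41.9  66.6 194.  267.5]]
[[573.6  -8.3  59.4  37.5  83.5 324.1 193.4]
 [584.7  62.6  63.9  44.2  84.  292.6 189. ]]
heading -22.7 grasp [0.3967 0.337  0.1998] q7 -0.98
[ -1.7   1.  171.8   0.3]
[-150.2  404.2 -140.2  -14.7]
[-150.2  404.2  -79.2  -14.7]
```

Call:
jog_arm(steps=[[1, [-2, 1, 60], 0], [1, [-2, 1, 120], 0], [1, [-2, 1, 160], 0], [1, [-2, 1, 172], 0], [1, [-2, 1, 172], 0], [0, [-2, 1, 172], 0], [0, [-2, 1, 172], 0], [0, [-2, 1, 172], 0], [0, [-2, 1, 172], 0], [0, [-2, 1, 172], 0], [0, [-2, 1, 120], 0], [0, [-2, 1, 60], 0], [0, [-2, 1, 0], 0], [0, [-5, 10, -60], 0], [0, [-20, 50, -100], -5], [0, [-38, 100, -130], -15], [0, [-56, 150, -140], -15], [0, [-74, 200, -140], -15], [0, [-92, 250, -140], -15], [0, [-110, 300, -140], -15]])

```text
t: 13.95
ee_pos: [0.6321, 0.1171, 0.4951]
orientation: [0.754, 0.657, 0.0, -0.0]
force: [0.2, 1.2, -0.1]
opening: 0.041
grip_force: 43.2
```

```bash
python3 - <<'E'
from nav import *
a=chute(130,36)
plan([(*a,.34,CY),(*a,.279,CY),(.391,.2435,.2,47-90)])
E
```

```text
heading -7.8 grasp [0.6321 0.1171 0.3401] q7 -0.13
[-63.   89.    0.1   0.2]
[-63.   89.   61.1   0.2]
[  92.6 -256.   140.1   35.2]
```

Call:
jog_arm(steps=[[0, [-31, 44, 0], 0], [0, [-63, 89, 0], 0], [0, [-63, 89, 0], 0], [0, [-63, 89, 30], 0], [0, [-63, 89, 61], 0], [0, [-63, 89, 61], 0], [0.68, [-63, 89, 61], 0], [0.68, [-63, 89, 61], 0], [0.68, [-63, 89, 61], 0], [0.68, [-63, 89, 30], 0], [0.68, [-63, 89, -10], 0], [1, [-40, 40, -10], 0], [1, [-10, -10, 0], 10], [1, [10, -60, 20], 20], [1, [30, -110, 50], 30], [1, [50, -160, 90], 35], [1, [70, -200, 140], 35], [1, [93, -256, 140], 35], [1, [93, -256, 140], 35], [1, [93, -256, 140], 35]])

```text
t: 16.45
ee_pos: [0.3902, 0.2456, 0.3552]
orientation: [0.916, 0.401, 0.0, -0.001]
force: [0.5, 0.5, 0.5]
opening: 0.085
grip_force: 0.0
```

```bash
python3 - <<'E'
from stones import *
from nav import *
t=snap('top','top3')
print(report(t,(165,200,345,298),.04)); print(report(t,(270,80,360,220),.26))
a=chute(130,-36)
plan([(.391,.2435,.028,47-90),(*a,.34,CY),(*a,.252+.027,CY)])
E
```

```text
[[382.5 231.6  47.   33.1 -34.5 231.8 272.6]
 [388.5 145.6  59.9  39.3 -45.8 264.2 270.3]]
[[572.   -7.5  58.3  36.8  83.5 324.1 193.4]
 [601.8  57.6  83.2  64.4 -12.2 294.5 180.5]]
heading -42.8 grasp [0.391  0.2451 0.2003] q7 -1.16
[ -1.1   1.1 172.3   0.2]
[  10.4  414.1 -139.7  -34.8]
[ 10.4 414.1 -78.7 -34.8]
```

Call:
jog_arm(steps=[[1, [-1, 1, 60], 0], [1, [-1, 1, 120], 0], [1, [-1, 1, 160], 0], [1, [-1, 1, 172], 0], [1, [-1, 1, 172], 0], [0, [-1, 1, 172], 0], [0, [-1, 1, 172], 0], [0, [-1, 1, 172], 0], [0, [-1, 1, 172], 0], [0, [-1, 1, 172], 0], [0, [-1, 1, 120], 0], [0, [-1, 1, 60], 0], [0, [0, 1, 0], 0], [0, [0, 10, -60], 0], [0, [0, 50, -100], -10], [0, [2, 100, -130], -20], [0, [4, 150, -140], -30], [0, [6, 200, -140], -35], [0, [8, 250, -140], -35], [0, [10, 300, -140], -35]])

```text
t: 19.0
ee_pos: [0.5922, 0.0713, 0.496]
orientation: [0.754, 0.657, 0.0, 0.0]
force: [0.1, 1.4, 1.7]
opening: 0.0452
grip_force: 44.2
```

```bash
python3 - <<'E'
from nav import *
a=chute(130,-36)
plan([(*a,.34,CY),(*a,.279,CY),(.394,.1505,.2,-46-90),(.4,.154,.2,-46-90)])
E
```

```text
heading -7.8 grasp [0.5922 0.0713 0.341 ] q7 -0.02
[-84.2 122.1   1.    0.2]
[-84.2 122.1  62.    0.2]
[  51.4 -207.2  141.   -51.8]
[  55.7 -201.7  141.   -51.8]
```

Call:
jog_arm(steps=[[0, [-31, 45, 0], 0], [0, [-60, 90, 0], 0], [0, [-84, 122, 0], 0], [0, [-84, 122, 0], 0], [0, [-84, 122, 30], 0], [0, [-84, 122, 62], 0], [0, [-84, 122, 62], 0], [0.72, [-84, 122, 62], 0], [0.72, [-84, 122, 62], 0], [0.72, [-84, 122, 62], 0], [0.72, [-84, 122, 30], 0], [0.72, [-84, 122, -10], 0], [1, [-60, 75, -10], 0], [1, [-40, 25, 0], -10], [1, [-20, -30, 20], -20], [1, [0, -80, 50], -30], [1, [20, -130, 90], -40], [1, [40, -170, 141], -50], [1, [50, -207, 141], -52], [1, [50, -207, 141], -52]])

```text
t: 21.5
ee_pos: [0.3914, 0.1508, 0.354]
orientation: [0.389, 0.921, -0.0, -0.001]
force: [0.4, 0.3, 1.0]
opening: 0.0852
grip_force: 0.0
```

```bash
python3 - <<'E'
from stones import *
from nav import *
t=snap('top','top4');s=snap('scene','scene4')
print(report(t,(165,200,345,298),.04)); print(report(t,(270,80,360,220),.26))
print(report(s,(338,190,440,255),.03))
print(report(s,(300,190,348,250),.26))
a=chute(170,0)
plan([(.391,.146,.028,-46-90),(*a,.36,CY),(*a,.252+.045,CY)]);print(get_state()['qpos'])
E
```

```text
[[402.3 129.1  40.3  20.3  31.8 269.9 265.4]]
[[593.5 -11.3  80.3  58.1  -8.9 325.9 184.3]
 [602.   57.6  83.8  64.3 -12.4 294.4 180.6]]
[[389.1 149.9  72.   46.5 -38.1 363.6 203.8]]
[[645.5  32.4 123.6  74.7  82.3 319.2 204.2]]
heading 44.0 grasp [0.3938 0.1502 0.2   ] q7 0.34
[ -1.   -4.9 172.    0. ]
[-352.   150.1 -160.    52. ]
[-352.   150.1  -97.    52. ]
[-1.36077528  0.05744648  0.89473888  2.23578325 -0.05865758  0.86884438
  0.33914436]
```

Call:
jog_arm(steps=[[1, [-1, -4, 60], 0], [1, [-1, -4, 120], 0], [1, [-1, -4, 160], 0], [1, [-1, -4, 172], 0], [1, [-1, -4, 172], 0], [0, [-1, -4, 172], 0], [0, [-1, -4, 172], 0], [0, [-1, -4, 172], 0], [0, [-1, -4, 172], 0], [0, [-1, -4, 172], 0], [0, [-1, -4, 120], 0], [0, [-1, -4, 60], 0], [0, [-1, 0, 0], 0], [0, [-10, 0, -60], 0], [0, [-50, 20, -100], 10], [0, [-95, 40, -140], 20], [0, [-140, 60, -160], 30], [0, [-185, 80, -160], 40], [0, [-235, 100, -160], 50], [0, [-285, 120, -160], 52]])

```text
t: 24.1
ee_pos: [0.6709, 0.0326, 0.5149]
orientation: [0.755, 0.656, 0.0, 0.0]
force: [-0.7, 2.6, 2.0]
opening: 0.041
grip_force: 43.7
```

```bash
python3 - <<'E'
from nav import *
a=chute(175,0)
plan([(*a,.36,CY),(*a,.252+.047,CY),(.440,-.281,.4,7.5),(.440,-.281,.24,7.5)])
E
```

```text
heading -8.0 grasp [0.6709 0.0326 0.3599] q7 0.17
[-20.4  84.1  -0.1  -0. ]
[-20.4  84.1  60.9  -0. ]
[-342.8 -184.8  -40.1  -15.5]
[-342.8 -184.8  119.9  -15.5]
```

Call:
jog_arm(steps=[[0, [-20, 50, 0], 0], [0, [-20, 64, 0], 0], [0, [-20, 64, 0], 0], [0, [-20, 64, 35], 0], [0, [-20, 64, 70], 0], [0, [-20, 64, 70], 0], [0.66, [-20, 64, 70], 0], [0.66, [-20, 64, 70], 0], [0.66, [-20, 64, 70], 0], [0.66, [-20, 64, 40], 0], [0.66, [-20, 64, 0], 0], [1, [-20, 64, -40], 0], [1, [-60, 30, -40], 0], [1, [-110, 0, -40], -5], [1, [-160, -30, -40], -10], [1, [-210, -70, -40], -15], [1, [-260, -110, -40], -15], [1, [-310, -150, -40], -15], [1, [-343, -185, -40], -15], [1, [-343, -185, -40], -15]])

```text
t: 26.6
ee_pos: [0.435, -0.2858, 0.5556]
orientation: [0.664, 0.747, 0.002, 0.001]
force: [0.8, 0.4, 0.5]
opening: 0.0851
grip_force: 0.0
```

```bash
python3 - <<'E'
from stones import *
from nav import *
t=snap('top','top5');s=snap('scene','scene5')
plan([(.440,-.281,.4,7.5),(.440,-.281,.24,7.5)])
def crop(c,x0,y0,x1,y1,k): return cv2.cvtColor(cv2.resize(c['pixels'][y0:y1,x0:x1],None,fx=k,fy=k,interpolation=cv2.INTER_CUBIC),cv2.COLOR_RGB2BGR)
A=crop(t,270,80,450,290,2.2);B=crop(s,190,120,360,320,2.31);
cv2.imwrite('pics/m5.png',np.hstack([A[:460],B[:460]]))
E
```

```text
heading 7.1 grasp [ 0.4385 -0.2823  0.4005] q7 0.72
[ 1.1  1.6  0.5 -0.4]
[  1.1   1.6 160.5  -0.4]
```

View pics/m5.png

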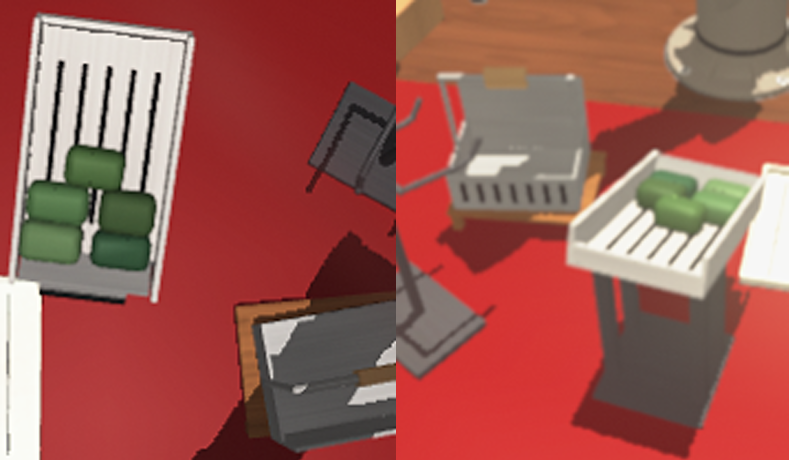

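All five stones lie behind the shut gate (top crop x 20–155, y 145–270). Next I'll grip the basket handle.

Call:
jog_arm(steps=[[1, [1, 1.5, 60], 0], [1, [1, 1.5, 110], 0], [1, [1, 1.5, 145], 0], [1, [1, 1.5, 160], 0], [1, [1, 1.5, 160], 0], [0, [1, 1.5, 160], 0], [0, [1, 1.5, 160], 0], [0, [1, 1.5, 160], 0], [0, [1, 1.5, 160], 0], [0, [1, 1.5, 160], 0], [0, [1, 1.5, 160], 0], [0, [1, 1.5, 150], 0], [0, [1, 1.5, 130], 0], [0, [1, 1.5, 105], 0], [0, [1, 1.5, 80], 0], [0, [1, 1.5, 60], 0], [0, [1, 1.5, 60], 0], [0, [1, 1.5, 60], 0]], force=100)

```text
t: 28.95
ee_pos: [0.4401, -0.2806, 0.4948]
orientation: [0.662, 0.75, 0.0, 0.0]
force: [-0.1, -1.1, -4.1]
opening: 0.0145
grip_force: 97.4
```

```bash
python3 - <<'E'
from nav import *
s=snap('scene','scene6')
a=chute(-145,0); b=chute(-50,0)
plan([(.44,-.281,.34,7.5),(*a,.34,CY),(*a,.27,CY),(*b,.27,CY)])
cv2.imwrite('pics/s6.png',cv2.cvtColor(cv2.resize(s['pixels'][80:300,130:380],None,fx=2.5,fy=2.5,interpolation=cv2.INTER_CUBIC),cv2.COLOR_RGB2BGR))
E
```

```text
heading 7.1 grasp [ 0.4401 -0.2806  0.3396] q7 0.81
[-0.4 -0.1 -0.4 -0.4]
[324.   34.6  -0.4  15.1]
[324.   34.6  69.6  15.1]
[299.2 126.3  69.6  15.1]
```

View pics/s6.png

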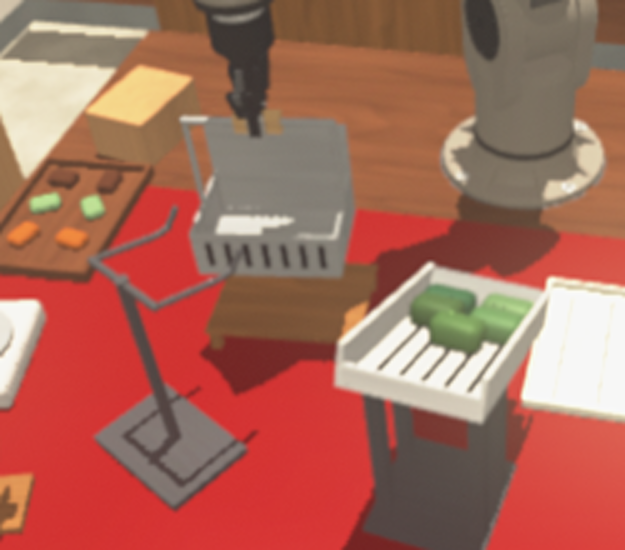

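The basket is held level about 100 mm up, and all 5 stones are still on the chute. Now I'll carry it to the lip.

Call:
jog_arm(steps=[[0, [20, 2, 0], 1], [0, [55, 6, 0], 3], [0, [95, 10, 0], 5], [0, [135, 14, 0], 7], [0, [175, 18, 0], 9], [0, [215, 23, 0], 11], [0, [255, 27, 0], 13], [0, [290, 31, 0], 15], [0, [315, 34, 0], 15], [0, [324, 34.6, 0], 15], [0, [324, 34.6, 0], 15], [0, [324, 34.6, 15], 15], [0, [324, 34.6, 35], 15], [0, [324, 34.6, 55], 15], [0, [324, 34.6, 69.5], 15], [0, [324, 34.6, 69.5], 15]])

```text
t: 31.0
ee_pos: [0.4344, 0.0445, 0.4243]
orientation: [0.754, 0.656, -0.001, 0.001]
force: [-0.2, 0.3, -3.1]
opening: 0.0151
grip_force: 97.5
```

```bash
python3 - <<'E'
from nav import *
t=snap('top','top7');s=snap('scene','scene7')
b=chute(-50,0)
plan([(*chute(-145,0),.27,CY),(*b,.27,CY)])
def crop(c,x0,y0,x1,y1,k): return cv2.cvtColor(cv2.resize(c['pixels'][y0:y1,x0:x1],None,fx=k,fy=k,interpolation=cv2.INTER_CUBIC),cv2.COLOR_RGB2BGR)
A=crop(t,240,100,400,290,2.4);B=crop(s,240,120,400,310,2.4);
cv2.imwrite('pics/m7.png',np.hstack([A,B]))
E
```

```text
heading -7.9 grasp [0.4348 0.0447 0.2705] q7 -0.41
[ 0.4 -0.5  0.5  0.1]
[ 0.3 94.5  0.5  0.1]
```

View pics/m7.png

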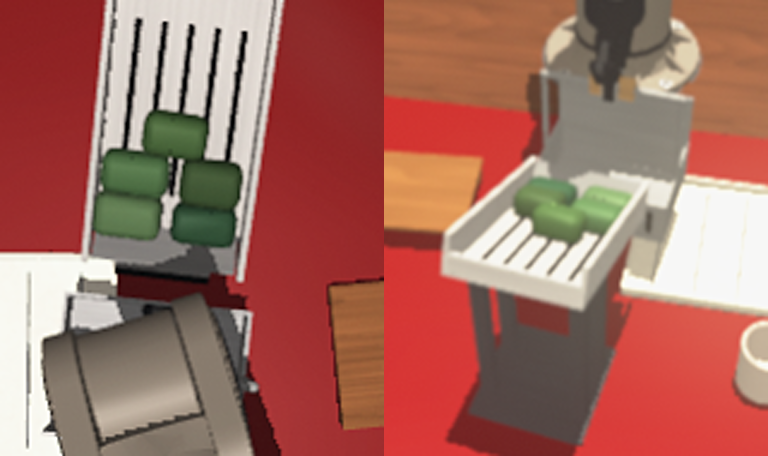

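The basket's low front faces the lip, with the paddle just ahead of it. Now I'll push.

Call:
jog_arm(steps=[[0, [0, 15, 0.5], 0], [0, [0, 35, 0.5], 0], [0, [0, 55, 0.5], 0], [0, [0, 75, 0.5], 0], [0, [0, 90, 0.5], 0], [0, [0, 95, 0.5], 0], [0, [0, 95, 0.5], 0], [0, [0, 95, 0.5], 0], [0, [0, 95, 0.5], 0], [0, [0, 95, 0.5], 0], [0, [0, 95, 0.5], 0], [0, [0, 95, 0.5], 0]])

```text
t: 32.6
ee_pos: [0.5287, 0.0319, 0.4249]
orientation: [0.754, 0.657, 0.0, 0.001]
force: [-2.9, -0.1, -7.1]
opening: 0.0144
grip_force: 103.4
```

```bash
python3 - <<'E'
from nav import *
t=snap('top','top8');s=snap('scene','scene8')
plan([(*chute(-50,0),.27,CY)]); print(get_state()['force'],get_state()['wrist_torque'])
def crop(c,x0,y0,x1,y1,k): return cv2.cvtColor(cv2.resize(c['pixels'][y0:y1,x0:x1],None,fx=k,fy=k,interpolation=cv2.INTER_CUBIC),cv2.COLOR_RGB2BGR)
A=crop(t,240,100,400,290,2.4);B=crop(s,240,120,400,310,2.4);
cv2.imwrite('pics/m8.png',np.hstack([A,B]))
E
```

```text
heading -7.9 grasp [0.5288 0.0319 0.2699] q7 -0.12
[ 0.  -0.3 -0.1  0.1]
[-2.66967205  0.45114038 -7.40142982] [ 0.13253201  0.62745395 -0.00325758]
```

View pics/m8.png

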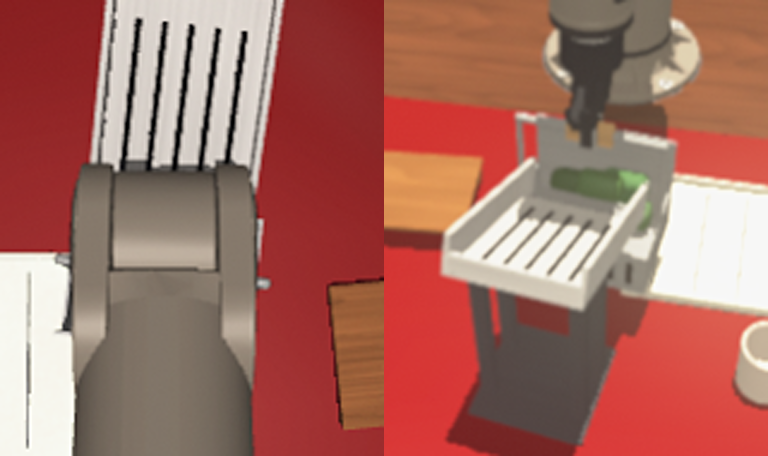

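The chute is clear, the stones are in the basket, and the load rose by about 4 N (5 × 0.78 N). I'll draw back, lift, and check.

Call:
jog_arm(steps=[[0, [0, -5, 0], 0], [0, [0, -15, 0], 0], [0, [0, -27, 0], 0], [0, [0, -40, 0], 0], [0, [0, -55, 0], 0], [0, [0, -70, 0], 0], [0, [0, -85, 0], 0], [0, [0, -95, 0], 0], [0, [0, -98, 0], 0], [0, [0, -98, -10], 0], [0, [0, -98, -30], 0], [0, [0, -98, -55], 0], [0, [0, -98, -80], 0], [0, [0, -98, -100], 0], [0, [0, -98, -110], 0], [0, [0, -98, -110], 0], [0, [0, -98, -110], 0]])

```text
t: 34.83
ee_pos: [0.4315, 0.0454, 0.5341]
orientation: [0.754, 0.657, -0.0, 0.001]
force: [-0.3, 0.1, -6.8]
opening: 0.0144
grip_force: 105.0
```

```bash
python3 - <<'E'
from nav import *
t=snap('top','top9');s=snap('scene','scene9')
S=np.array([.619,-.309]);u=np.array([np.cos(np.radians(-30)),np.sin(np.radians(-30))])
Q=S-u*.12
plan([(*chute(-145,0),.38,CY),(.46,-.22,.38,-30),(*S,.38,-30),(*S,.285,-30)]); print(get_state()['force'],get_state()['wrist_torque'])
def crop(c,x0,y0,x1,y1,k): return cv2.cvtColor(cv2.resize(c['pixels'][y0:y1,x0:x1],None,fx=k,fy=k,interpolation=cv2.INTER_CUBIC),cv2.COLOR_RGB2BGR)
A=crop(t,240,100,400,290,2.4);B=crop(s,240,90,400,280,2.4);
cv2.imwrite('pics/m9.png',np.hstack([A,B]))
E
```

```text
heading -7.9 grasp [0.4315 0.0455 0.3792] q7 -0.53
[ 0.1  2.9 -0.8  0.1]
[-259.    64.8   -0.8   22.1]
[-325.3  234.5   -0.8   22.1]
[-325.3  234.5   94.2   22.1]
[-0.06083562 -0.21568801 -6.39600431] [ 0.01412414 -0.0391063  -0.03109126]
```

View pics/m9.png

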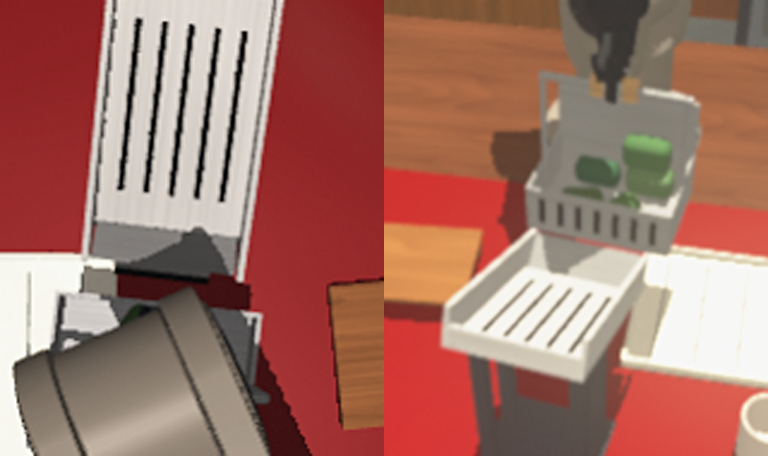

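All five are in the basket. Next I'll swing it to the hook approach pose, 150 mm short of the seat, with the bar at z 0.31.

Call:
jog_arm(steps=[[0, [-15, 0, 0], 0], [0, [-40, 0, 0], 0], [0, [-70, 0, 0], 0], [0, [-100, 0, 0], 0], [0, [-135, 0, 0], 0], [0, [-165, 10, 0], 3], [0, [-190, 25, 0], 7], [0, [-215, 45, 0], 11], [0, [-240, 65, 0], 15], [0, [-260, 85, 0], 19], [0, [-269, 95, 0], 22], [0, [-269, 95, 0], 22], [0, [-269, 95, 15], 22], [0, [-269, 95, 35], 22], [0, [-269, 95, 55], 22], [0, [-269, 95, 68], 22], [0, [-269, 95, 68], 22], [0, [-269, 95, 68], 22]])

```text
t: 37.17
ee_pos: [0.4888, -0.2343, 0.4676]
orientation: [0.866, 0.501, 0.0, 0.001]
force: [0.2, 0.8, -7.4]
opening: 0.0143
grip_force: 105.0
```

```bash
python3 - <<'E'
from nav import *
np.set_printoptions(precision=4,suppress=True)
t=snap('top','top10');s=snap('scene','scene10')
S=np.array([.619,-.309])
plan([(*S,.31,-30),(*S,.279,-30)])
def crop(c,x0,y0,x1,y1,k): return cv2.cvtColor(cv2.resize(c['pixels'][y0:y1,x0:x1],None,fx=k,fy=k,interpolation=cv2.INTER_CUBIC),cv2.COLOR_RGB2BGR)
A=crop(t,360,100,520,290,2.4);B=crop(s,150,90,310,280,2.4);
cv2.imwrite('pics/m10.png',np.hstack([A,B]))
E
```

```text
heading -29.9 grasp [ 0.4889 -0.2343  0.3127] q7 0.16
[  0.1 150.    2.7   0.1]
[  0.1 150.   33.7   0.1]
```

View pics/m10.png

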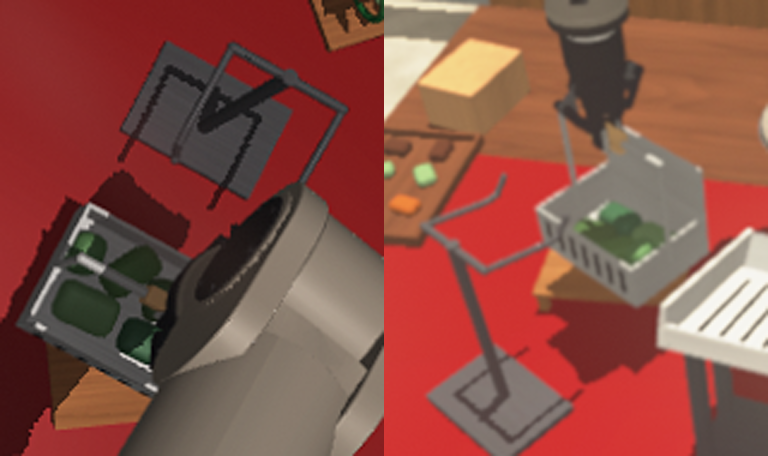

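The basket faces the prongs squarely at (175,155) and (305,185) in the left crop, with the bar above tip height. I'll slide it in.

Call:
jog_arm(steps=[[0, [0, 10, 0], 0], [0, [0, 25, 0], 0], [0, [0, 45, 0], 0], [0, [0, 65, 0], 0], [0, [0, 85, 0], 0], [0, [0, 105, 0], 0], [0, [0, 125, 0], 0], [0, [0, 142, 0], 0], [0, [0, 150, 0], 0], [0, [0, 150, 0], 0], [0, [0, 150, 0], 0], [0, [0, 150, 0], 0]])

```text
t: 38.78
ee_pos: [0.6185, -0.3087, 0.4674]
orientation: [0.866, 0.501, 0.0, 0.001]
force: [0.6, 0.5, -7.0]
opening: 0.0143
grip_force: 105.0
```

```bash
python3 - <<'E'
from nav import *
np.set_printoptions(precision=4,suppress=True)
t=snap('top','top11');s=snap('scene','scene11')
S=np.array([.619,-.309])
plan([(*S,.279,-30)]);print(get_state()['force'])
def crop(c,x0,y0,x1,y1,k): return cv2.cvtColor(cv2.resize(c['pixels'][y0:y1,x0:x1],None,fx=k,fy=k,interpolation=cv2.INTER_CUBIC),cv2.COLOR_RGB2BGR)
A=crop(t,380,90,510,250,3);B=crop(s,140,90,270,250,3);
cv2.imwrite('pics/m11.png',np.hstack([A,B]))
E
```

```text
heading -29.9 grasp [ 0.6186 -0.3086  0.3125] q7 0.28
[-0.1  0.5 33.5  0.1]
[ 0.2724  0.0852 -6.8607]
```

View pics/m11.png

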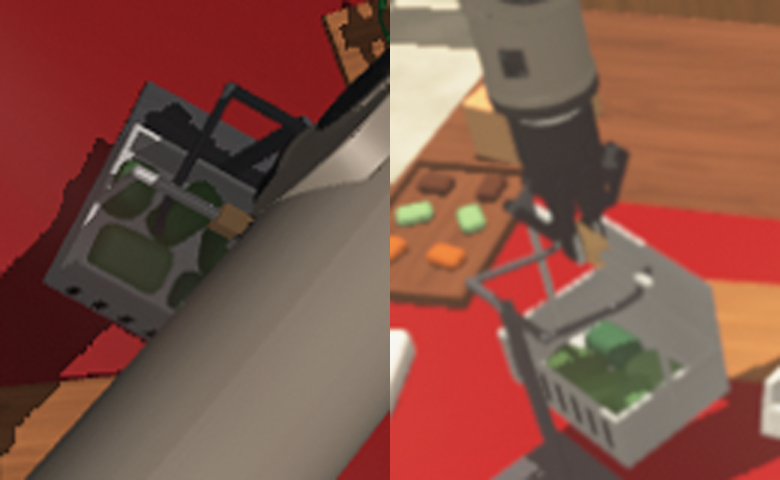

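The bar lies over the prongs inside the tips. I'll lower it gently.

Call:
jog_arm(steps=[[0, [0, 0, 5], 0], [0, [0, 0, 12], 0], [0, [0, 0, 19], 0], [0, [0, 0, 25], 0], [0, [0, 0, 29], 0], [0, [0, 0, 31], 0], [0, [0, 0, 32], 0], [0, [0, 0, 32], 0], [0, [0, 0, 32], 0]])

```text
t: 40.0
ee_pos: [0.6188, -0.309, 0.4355]
orientation: [0.866, 0.501, 0.0, 0.001]
force: [-0.7, -0.1, -6.8]
opening: 0.0143
grip_force: 105.1
```

Call:
jog_arm(steps=[[0, [0, 0, 1], 0], [0, [0, 0, 2], 0], [0, [0, 0, 2], 0], [0, [0, 0, 2], 0]])

```text
t: 40.5
ee_pos: [0.6187, -0.3091, 0.4347]
orientation: [0.866, 0.501, 0.001, 0.001]
force: [-4.5, 4.3, 10.5]
opening: 0.0147
grip_force: 108.0
```

Call:
jog_arm(steps=[[0, [0, 0, -0.8], 0], [0, [0, 0, -0.8], 0], [0, [0, 0, -0.8], 0]])

```text
t: 40.88
ee_pos: [0.6188, -0.3091, 0.4347]
orientation: [0.866, 0.501, 0.001, 0.001]
force: [-3.2, 2.7, 6.3]
opening: 0.0143
grip_force: 106.6
```

Call:
jog_arm(steps=[[0.3, [0, 0, 0], 0], [0.5, [0, 0, 0], 0], [0.6, [0, 0, 0], 0], [0.6, [0, 0, 0], 0], [0.6, [0, 0, 0], 0], [0.6, [0, 0, -5], 0], [0.6, [0, 0, -15], 0], [0.6, [0, 0, -30], 0], [0.6, [0, 0, -60], 0], [0.6, [0, 0, -100], 0], [0.6, [0, -30, -130], 0], [0.6, [0, -80, -130], 0], [0.6, [0, -130, -130], 0], [0.6, [0, -180, -130], 0], [0.6, [0, -180, -130], 0], [0.6, [0, -180, -130], 0], [0.6, [0, -180, -130], 0], [0.6, [0, -180, -130], 0]])

```text
t: 43.12
ee_pos: [0.4631, -0.2193, 0.5642]
orientation: [0.866, 0.5, -0.0, 0.001]
force: [-0.9, 0.2, 0.7]
opening: 0.0512
grip_force: 0.0
```

```bash
python3 - <<'E'
from nav import *
t=snap('top','top12');s=snap('scene','scene12')
def crop(c,x0,y0,x1,y1,k): return cv2.cvtColor(cv2.resize(c['pixels'][y0:y1,x0:x1],None,fx=k,fy=k,interpolation=cv2.INTER_CUBIC),cv2.COLOR_RGB2BGR)
A=crop(t,380,90,510,250,3);B=crop(s,140,110,270,270,3);
cv2.imwrite('pics/m12.png',np.hstack([A,B]))
E
```

```text
(no output)
```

View pics/m12.png

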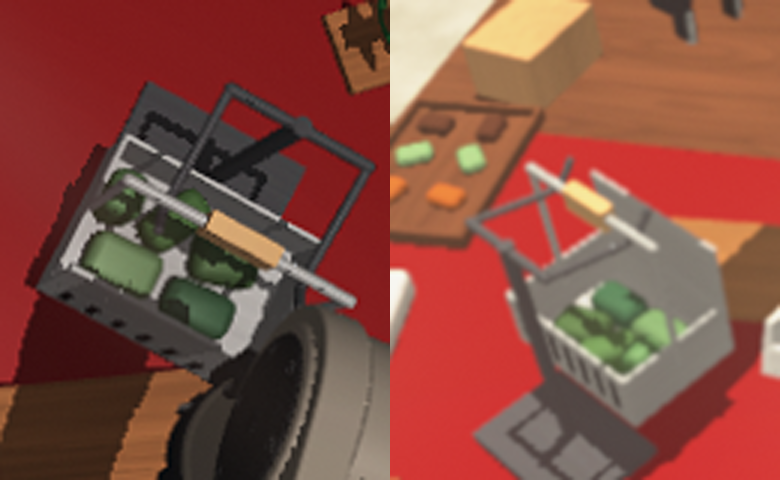

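The basket hangs on both prongs with all five pieces in it. I'll let any swing die out and compare frames.

Call:
jog_arm(steps=[[0.6, [0, -20, -40], 0], [0.6, [0, -20, -40], 0], [0.6, [0, -20, -40], 0], [0.6, [0, -20, -40], 0], [0.6, [0, -20, -40], 0], [0.6, [0, -20, -40], 0], [0.6, [0, -20, -40], 0], [0.6, [0, -20, -40], 0], [0.6, [0, -20, -40], 0], [0.6, [0, -20, -40], 0], [0.6, [0, -20, -40], 0], [0.6, [0, -20, -40], 0], [0.6, [0, -20, -40], 0], [0.6, [0, -20, -40], 0], [0.6, [0, -20, -40], 0], [0.6, [0, -20, -40], 0], [0.6, [0, -20, -40], 0], [0.6, [0, -20, -40], 0], [0.6, [0, -20, -40], 0], [0.6, [0, -20, -40], 0]])

```text
t: 45.72
ee_pos: [0.4453, -0.2091, 0.6038]
orientation: [0.866, 0.501, 0.0, 0.001]
force: [-0.7, -0.1, 0.8]
opening: 0.0513
grip_force: 0.0
```

```bash
python3 - <<'E'
from h import *
f=[capture('scene')['pixels'][140:270,170:270].astype(int) for _ in range(12)]
print([int((abs(a-f[0]).max(2)>25).sum()) for a in f], int((abs(f[0]-load('scene12')['pixels'][140:270,170:270].astype(int)).max(2)>25).sum()))
E
```

```text
[0, 0, 0, 0, 0, 0, 0, 0, 0, 0, 0, 0] 350
```

Twelve frames over 0.6 s show no change, so the basket is still. I'm handing the job in.

```bash
python3 -c "
from bench import *
print(close_job())"
```

```text
the job is handed in; nothing more can be done
None
```

The job is handed in: all five jade pieces went over the chute into the basket, which hangs still by its handle bar on both hook prongs, and the arm never went near the teacup or jar; no verdict was shown.

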